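# Post the long offcut through the flap of the offcut box

### The arm

A 6-joint arm with a two-finger parallel gripper is mounted at the origin on a cart in front of the work surface, level with it; the furniture and walls round the work are solid. World frame = base frame: x ahead of the robot, y to its left, z up, the work surface at z = 0. Lengths are in m, angles in rad, forces in N, time in s.
With the tool pointing down it reaches from about 0.35 to 0.875 m from the base axis. Payload 15.5 kg.
Tool frame: the origin (TCP) lies midway between the tips of the shut fingers; the grasp point (between the pads) lies 19 mm behind it (ctrl.hold_point_z is the distance from the TCP to the grasp point, in m); z points along the fingers, y is the line along which they close (so a half turn about z gives the same grasp; the last joint's range is limited). The gripper opens to 85 mm and grips with 20 to 120 N. Pads are 22 mm wide; open, the fingers measure 114 mm over their backs; the gripper's body (76 mm by 85 mm) begins 54 mm behind the grasp point. The pads swing forward as they close: fully open they stand 13 mm farther back than shut.
Start: joints at [1.119, 0.494, 1.345, -0, 1.302, -0.096], TCP at [0.218, 0.586, 0.231] pointing down, gripper open.
Joint ranges: [-2.91, 2.91], [-0.82, 2.16], [0.22, 2.67], [-1.22, 4.37], [0.12, 2.79], [-3.08, 3.08]. Speed limits (rad/s): [1.89, 1.89, 2.57, 3.01, 3.01, 3.01].

### API

Orientations are given as a unit quaternion [x, y, z, w].
In Python, from rig import monitor, snapshot, ticket, models, ctrl gives the robot as it stands. The module is installed in compiled form; this text tells all that it offers.
- The arm moves only by the tool play_rows, never from a script. Its argument "moves" is a list that holds one entry, the list of rows, each a list of 5 numbers: the shift along the tool's x, y, z in cm, then the turn about the tool's z in rad, then the finger opening in cm, from 0 to 8.54. In form: [[[dx, dy, dz, turn, fingers], ...]]. A call has 1 to 20 rows; each row shifts and turns the commanded pose from where the row before left it, along the tool's axes as they then stand; what a row does not reach is not made up. A row lasts 1/10 s, in which the tool goes at most 50 mm and 8.59 degrees, less where a joint would pass 70% of its speed; a pose out of reach is approached as far as the arm can. A call with a gripper value outside its range is refused whole. The fingers move at their own pace and stop on an object; "force" is the grip in N (left out, the last holds). Time passes only in rows, so rows that do not move let the fingers close. It gives the time, the measured TCP pose, the force, the opening and the grip force at its end, in the units of the state.
- monitor.get_state(): the state, without advancing time (a new reading comes with each control period).
- snapshot(name): name is "side" or "top" or "wrist"; returns a dict with "pixels" (480x640x3 uint8, red, green, blue), "fovy" (degrees; the focal length in pixels is half the picture's height over the tangent of half this angle, whatever the lens; pixels are square), "cx", "cy" (the principal point, pixels), "extrinsics" (4x4, takes a point from world to camera coordinates); the wrist camera has in their place "T_tool_cam" (4x4, takes a point from camera to tool coordinates, whose origin is the TCP and whose axes are the flange's). Camera axes: x right, y down, z forward; pixel columns grow to the right and rows downward; lengths in m; the calibration is good to about 2 mm. A picture is of the moment at which its call begins: read the wrist's pose just before it. There is no depth.
- ticket.sign_off(): hands the job in; it is judged then, once.
Trained networks look in a picture, given as the dict that the camera call returned (one of the last four; its "shot" number tells which), for a name from the list of things; names that differ only in an ending like _2 or _b are one class to them, and where a whole thing is asked for, a point or a joint stands for the part that bears it (a point fixed in the world has none). Each returns a list of dicts, best first, with "score" (0 to 1); they miss things now and then, are a little off and sometimes report something else, mostly with a low value. They report only what shows in the picture. A call takes as long as a camera call.
- models.boxes_of(picture, target): "point" ([x, y, z] in m, in world coordinates, good to about 4 mm: the middle of the surface that is visible of it).
The state is a dict: "clock": time; "joint_positions": joint angles; "joint_vel": joint speeds; "joint_torque": joint torques, N m; "tcp_pos": TCP position; "ee_rot": TCP orientation; "contact_force": force on the tool from outside, world axes, zero at the start; "moment": the same for the moment, N m; "width": finger opening in m; "finger_force": force on a finger pad.
Only numpy, scipy, OpenCV 4.12 (cv2) and the standard library are available. Lean on these libraries where they do the work, as an engineer would, in place of code of your own. Each camera call takes 0.05 s, during which the arm holds its last target. There are 200 camera calls.

### The job

Push the longest of the three wooden offcuts lengthwise through the spring flap in the front of the plywood offcut box, far enough that it drops inside and the flap swings shut behind it. Leave the short offcut where it lies.

Things in the scene. Friction and masses are not known exactly. Their poses are not given: they have to be found in the camera images.
- long_offcut: Longest of three wooden offcuts: flat strip 40 mm wide (its x), 120 mm long (its y), 20 mm thick, about 46 g, lying flat, its length pointing roughly away from the robot. Origin: centre of its underside. It may change places with the short one; a thick offcut (45 x 90 x 38 mm) and a cork sanding block (61 x 112 x 30 mm) lie near.
- short_offcut: The short wooden offcut, 38 mm wide (its x), 60 mm long (its y), 19 mm thick, lying flat; it stays where it is. Origin: centre of its underside.
- offcut_box: Closed plywood box, fixed, 160 deep (its x, pointing in from the front wall at x = -80 mm, which faces the robot), 160 wide (y), 190 mm high, front wall 6 mm. Origin: centre of underside. Only way in: the dark-framed port in the front wall, 90 mm wide about y = 0, sill at z = 135, top edge at 181 mm; no ledge outside. Inside, a slippery chute falls 40 degrees from the sill.
- flap (a joint): Steel flap closing the port, hung from its top edge. 0 = shut, grows to 1.45 rad as its lower edge swings in; a light spring (under 2 N) shuts it, its smooth edge slipping over the part. A part pushed in level opens it; let go with its centre over 15 mm behind the front face it tips onto the chute and slides in. Fingers stay outside: hold the part near its rear end.

How it is judged:
On the way:
1. the long offcut, in the port, holds the flap open (value of joint flap above 0.4 rad and x of long_offcut in the frame of offcut_box above -0.13 m and z of long_offcut in the frame of offcut_box between 0.12 and 0.17 m), for 0.1 s.
At the end, for the whole second after the job is handed in: The long offcut lies at rest inside the offcut box, below the sill of the port; the flap hangs shut (under 0.1 rad); the short offcut is within 30 mm of where it lay (x of long_offcut in the frame of offcut_box between -0.035 and 0.075 m and y of long_offcut in the frame of offcut_box between -0.075 and 0.075 m and z of long_offcut in the frame of offcut_box below 0.125 m and value of joint flap below 0.1 rad and linear speed of long_offcut below 0.02 m/s and distance of short_offcut from where it was at the start of the episode below 0.03 m); the robot touches nothing.
It fails at once if the short offcut is moved by more than 30 mm (distance of short_offcut from where it was at the start of the episode above 0.03 m).
It also fails if it takes over 40 s, if anything falls off the work surface, if the arm or the gripper's body presses on something with over 40 N, if the wrist force passes 120 N, or if a joint passes its speed limit or range.

## Working session

There is one attempt and no reset: what is moved stays moved. The work goes in short steps, Python scripts to look and compute and a tool call to move; the robot and the scene stay as the last step left them, time stands still between calls to the robot, and variables do not carry over. Pictures are saved under pics/ and viewed, at most 10 in all, crops included, and the job is handed in when it is done.

Besides the shell and the picture viewer there is one more tool, called as a command line: name --argument value ..., lists and objects as JSON in quotes. play_rows: Moves the arm, as the interface text tells. Its arguments: {"type":"object","properties":{"moves":{"type":"array"},"force":{"type":"number"}},"required":["moves"]}

```bash
mkdir -p pics
python3 - <<'E'
from rig import monitor, snapshot, ticket, models, ctrl
import cv2, numpy as np
s=monitor.get_state(); print({k:np.round(v,3).tolist() for k,v in s.items()}, ctrl.hold_point_z)
for n in ("top","side","wrist"):
    p=snapshot(n); cv2.imwrite(f"pics/{n}0.png",p["pixels"][:,:,::-1])
    print(n,p["fovy"],p["cx"],p["cy"],np.round(p.get("extrinsics",p.get("T_tool_cam")),4).tolist())
    for t in ("long_offcut","short_offcut","offcut_box","flap"):
        print(t,[(np.round(d["point"],3).tolist(),round(d["score"],2)) for d in models.boxes_of(p,t)][:3])
E
```

```text
{'clock': 0.0, 'joint_positions': [1.118, 0.494, 1.346, 0.0, 1.303, -0.096], 'joint_vel': [0.0, -0.001, -0.001, -0.001, 0.001, -0.002], 'joint_torque': [0.0, -88.212, -38.389, -0.0, 0.01, 0.0], 'tcp_pos': [0.218, 0.585, 0.231], 'ee_rot': [0.177, 0.984, -0.001, -0.0], 'contact_force': [-0.046, 0.013, 0.481], 'moment': [-0.002, -0.045, -0.018], 'finger_force': 0.0, 'width': 0.086} 0.0187
top 51.91306876598945 325.31666026094695 237.1782156566631 [[-0.3995, -0.9167, -0.0095, 0.2584], [-0.8381, 0.3694, -0.4014, 0.4974], [0.3714, -0.1524, -0.9159, 1.1398], [0.0, 0.0, 0.0, 1.0]]
long_offcut [([0.468, 0.191, 0.024], 0.83)]
short_offcut [([0.441, 0.335, 0.017], 0.63)]
offcut_box [([0.622, -0.265, 0.192], 0.66)]
flap [([0.581, -0.27, 0.156], 0.62)]
side 56.00797426187515 327.0433069974033 237.49597612425958 [[-0.9986, -0.049, 0.0197, 0.5151], [-0.0479, 0.6842, -0.7277, 0.1036], [0.0222, -0.7277, -0.6856, 1.0001], [0.0, 0.0, 0.0, 1.0]]
long_offcut []
short_offcut [([0.44, 0.337, 0.018], 0.62)]
offcut_box [([0.644, -0.224, 0.136], 0.82)]
flap [([0.579, -0.274, 0.156], 0.71)]
wrist 70.14071810808638 318.9329698820204 240.14040336117492 [[-0.0001, -0.9657, -0.2595, 0.0653], [1.0, -0.0003, 0.0004, 0.0006], [-0.0005, -0.2595, 0.9657, -0.1432], [0.0, 0.0, 0.0, 1.0]]
long_offcut [([0.43, 0.208, 0.017], 0.82)]
short_offcut []
offcut_box []
flap []
```

View pics/top0.png

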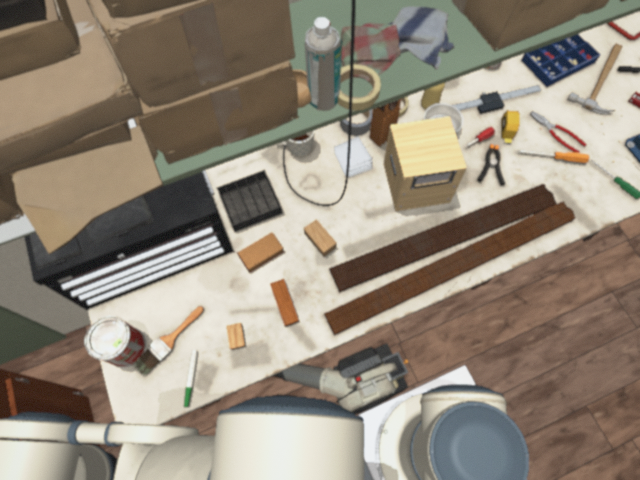

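View pics/side0.png

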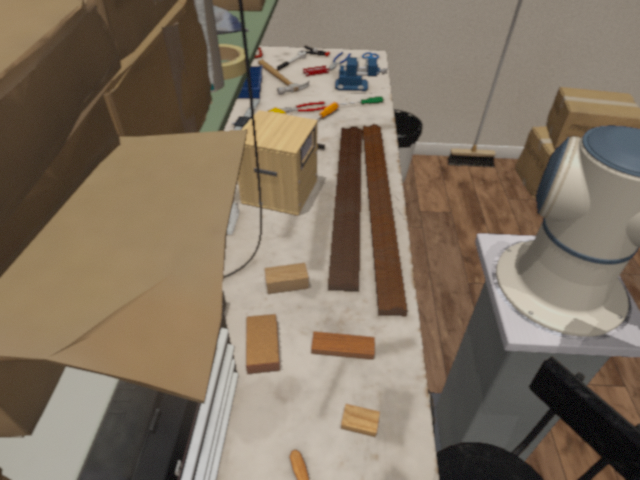

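The top view shows the long offcut at (285,302), short at (236,335) and the box with its port at (433,173). The side view shows the long offcut at (343,344), the short one at (360,419), and the port frame at (308,147). I'll zoom in on the box and segment the strip.

```bash
cat > h.py <<'E'
import numpy as np, cv2
C={"top":(51.91306876598945,325.31666,237.178216,[[-0.3995,-0.9167,-0.0095,0.2584],[-0.8381,0.3694,-0.4014,0.4974],[0.3714,-0.1524,-0.9159,1.1398]]),
"side":(56.00797426187515,327.043307,237.495976,[[-0.9986,-0.049,0.0197,0.5151],[-0.0479,0.6842,-0.7277,0.1036],[0.0222,-0.7277,-0.6856,1.0001]])}
def f(n): return 240/np.tan(np.radians(C[n][0]/2))
def proj(n,P):
    E=np.array(C[n][3]); q=np.atleast_2d(P)@E[:,:3].T+E[:,3]
    return q[:,:2]/q[:,2:]*f(n)+np.array(C[n][1:3])
def plane(n,uv,z):
    E=np.array(C[n][3]); R,t=E[:,:3],E[:,3]; c=-R.T@t
    uv=np.atleast_2d(uv); d=np.c_[(uv-np.array(C[n][1:3]))/f(n),np.ones(len(uv))]@R
    return c+d*((z-c[2])/d[:,2])[:,None]
E
python3 - <<'E'
import cv2,numpy as np
from h import *
t=cv2.imread("pics/top0.png"); s=cv2.imread("pics/side0.png")
a=cv2.resize(t[110:220,375:475],None,fx=4,fy=4,interpolation=cv2.INTER_CUBIC)
b=cv2.resize(s[105:215,230:330],None,fx=4,fy=4,interpolation=cv2.INTER_CUBIC)
cv2.imwrite("pics/crop.png",np.hstack([a,b]))
for n,im,c in (("top",t,(285,302)),("side",s,(343,344))):
    hsv=cv2.cvtColor(im,cv2.COLOR_BGR2HSV); print(n,hsv[c[1],c[0]], )
    m=((hsv[...,1]>130)&(hsv[...,0]<20)).astype(np.uint8)
    k,l,st,ce=cv2.connectedComponentsWithStats(m)
    i=l[c[1],c[0]]; print(st[i],ce[i])
    ys,xs=np.where(l==i)
    w=plane(n,np.c_[xs,ys],0.02)[:,:2].astype(np.float32)
    print("rect on z=.02",cv2.minAreaRect(w*1000))
    print(np.round(cv2.boxPoints(cv2.minAreaRect(np.c_[xs,ys].astype(np.float32))),1).tolist())
E
```

```text
top [ 12 163 169]
[272 280  26  45 589] [284.24957555 302.46859083]
rect on z=.02 ((470.2264099121094, 192.35731506347656), (34.884037017822266, 117.12262725830078), 86.932861328125)
[[270.29998779296875, 284.0], [283.29998779296875, 279.29998779296875], [298.0, 320.6000061035156], [285.0, 325.20001220703125]]
side [ 13 161 150]
[ 312  332   62   25 1144] [343.34877622 344.02534965]
rect on z=.02 ((476.6645812988281, 198.30227661132812), (44.26889419555664, 114.74689483642578), 87.11402130126953)
[[311.5, 351.70001220703125], [313.3999938964844, 331.70001220703125], [374.6000061035156, 337.5], [372.70001220703125, 357.5]]
```

View pics/crop.png

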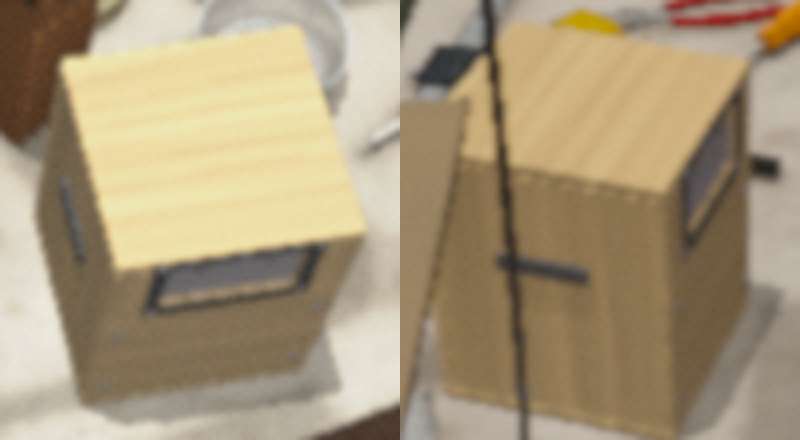

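Top crop: box lid corners at crop (62,62), (302,25), (365,235), (118,270), port below the front lid edge; side crop: front +y edge (668,192)-(675,435), port at (710,165), with a cable hanging in the camera's line of sight. I'll fit poses to these corners.

Run:
```python
import numpy as np
from h import *
from scipy.optimize import least_squares
top={( -80,80,190):(118,270),(-80,-80,190):(365,235),(80,80,190):(62,62),(80,-80,190):(302,25),(-80,80,0):(85,403),(-80,-80,0):(302,372)}
side={(-80,80,190):(668,192),(-80,-80,190):(748,62),(80,-80,190):(515,22),(-80,80,0):(675,435),(-80,-80,0):(748,285)}
def cv(d,ox,oy): return np.array(list(d))/1000,(np.array(list(d.values()))+.5)/4-.5+np.array([ox,oy])
D={"top":cv(top,375,110),"side":cv(side,130,105)}
def tf(p,P): c,s=np.cos(p[2]),np.sin(p[2]); return P@np.array([[c,-s,0],[s,c,0],[0,0,1]]).T+np.array([p[0],p[1],0])
for names in (["top"],["side"],["top","side"]):
    r=least_squares(lambda p:np.concatenate([(proj(n,tf(p,D[n][0]))-D[n][1]).ravel() for n in names]),[.66,-.26,0],loss="soft_l1")
    print(names,r.x.round(4),np.round(r.fun,1))
# long offcut: fit height/pose with silhouettes (rect of hull projections)
import cv2
obs={}
for n,c in (("top",(285,302)),("side",(343,344))):
    im=cv2.imread(f"pics/{n}0.png");hsv=cv2.cvtColor(im,cv2.COLOR_BGR2HSV)
    m=((hsv[...,1]>110)&(hsv[...,0]<20)).astype(np.uint8); k,l,*_=cv2.connectedComponentsWithStats(m)
    ys,xs=np.where(l==l[c[1],c[0]]); obs[n]=np.c_[xs,ys]
    print(n,len(xs))
th=np.linspace(0,2*np.pi,24,endpoint=False); U=np.c_[np.cos(th),np.sin(th)]
B=np.array([(a,b,c) for a in(-.02,.02) for b in(-.06,.06) for c in (0,1)])
def res(p):
    P=B.copy(); P[:,2]=np.where(P[:,2]>0,p[3],0); P=tf(p,P)
    return np.concatenate([(proj(n,P)@U.T).max(0)-((obs[n]@U.T).max(0)) -0.0 for n in obs])
r=least_squares(res,[.47,.195,np.pi/2,.02]); print(r.x, np.abs(r.fun).mean(), np.abs(r.fun).max())
```

```text
['top'] [ 0.653  -0.2885 -0.2466] [-0.  -0.   1.2 -0.7 -0.  -0.7 -0.1 -0.1 -1.   1.3 -0.1  0.5]
['side'] [ 0.6579 -0.2874 -0.2292] [-0.1 -0.9  0.4 -1.6 -0.7 -1.   0.2  2.2  0.1  4.2]
['top', 'side'] [ 0.6558 -0.2887 -0.2409] [-0.2 -0.8  0.8 -1.8 -0.5 -1.4 -0.7 -1.  -1.1  0.6 -0.4 -0.4  0.4 -1.
  1.5 -1.6  0.7 -1.4  0.6  2.1  1.1  4.3]
top 625
side 1288
[0.47631763 0.18818434 1.51473899 0.00261134] 1.1892889593491756 3.1214171271011537
```

play_rows --moves '[[[0,0,0,-0.1,8.5],[0,0,0,-0.1,8.5],[0,0,0,-0.1,8.5],[-2.3,-3.8,0,0,8.5],[-2.3,-3.8,0,0,8.5],[-2.3,-3.8,0,0,8.5],[-2.3,-3.8,0,0,8.5],[-2.3,-3.8,0,0,8.5],[-2.3,-3.8,0,0,8.5],[-2.3,-3.8,0,0,8.5],[-2.3,-3.8,0,0,8.5],[-2.3,-3.8,0,0,8.5],[-2.3,-3.8,0,0,8.5],[0,0,0,0,8.5],[0,0,0,0,8.5]]]'

```text
clock: 2.25
tcp_pos: [0.4267, 0.1924, 0.2313]
ee_rot: [0.03, 1.0, 0.0, 0.0]
contact_force: [0.1, 0.4, 0.5]
width: 0.0852
finger_force: 0.0
```

```bash
cat >> h.py <<'E'
from scipy.spatial.transform import Rotation as Ro
TC=np.array([[-0.0001,-0.9657,-0.2595,0.0653],[1,-0.0003,0.0004,0.0006],[-0.0005,-0.2595,0.9657,-0.1432],[0,0,0,1]])
def wristcam(s):
    T=np.eye(4); T[:3,:3]=Ro.from_quat(s["ee_rot"]).as_matrix(); T[:3,3]=s["tcp_pos"]
    E=np.linalg.inv(T@TC); return (70.14071810808638,318.93297,240.1404,E[:3])
E
cat > look.py <<'E'
import sys; from rig import monitor,snapshot,models; from h import *
tag=sys.argv[1]; s=monitor.get_state(); p=snapshot("wrist"); C[tag]=wristcam(s); np.save(f"{tag}.npy",np.array(C[tag][3]))
im=p["pixels"][:,:,::-1]; cv2.imwrite(f"pics/{tag}.png",im)
print(s["tcp_pos"],s["ee_rot"])
for t in sys.argv[2:]: print(t,[(np.round(d["point"],3).tolist(),round(d["score"],2)) for d in models.boxes_of(p,t)][:3])
E
python3 look.py w1 long_offcut short_offcut
```

```text
[0.42672295 0.19243494 0.23134741] [2.96427380e-02 9.99560553e-01 8.92433976e-05 2.14823616e-05]
long_offcut [([0.469, 0.195, 0.019], 0.64)]
short_offcut [([0.44, 0.333, 0.02], 0.97), ([0.6, -0.194, 0.016], 0.29)]
```

View pics/w1.png

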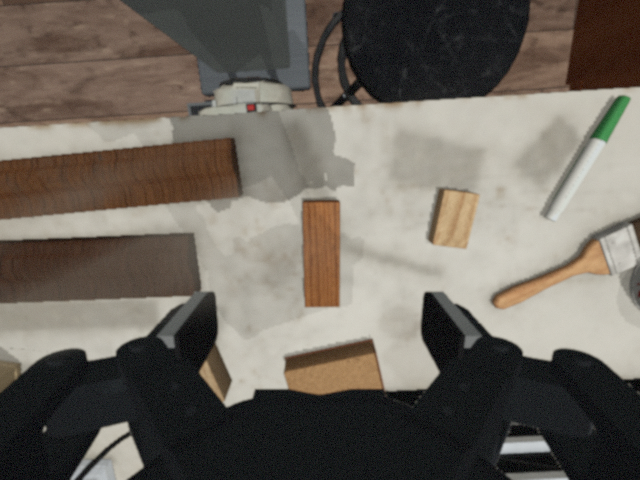

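The offcut spans (303..340, 200..306) in the wrist view, length along image vertical; the short offcut is at (455,218), and the grip lane is clear.

```bash
cat > seg.py <<'E'
from h import *
def seg(tag,c):
    im=cv2.imread(f"pics/{tag}.png");hsv=cv2.cvtColor(im,cv2.COLOR_BGR2HSV)
    m=((hsv[...,1]>120)&(hsv[...,0]<20)).astype(np.uint8); k,l,st,_=cv2.connectedComponentsWithStats(m)
    ys,xs=np.where(l==l[c[1],c[0]]); return np.c_[xs,ys].astype(np.float32)
E
python3 - <<'E'
from seg import *
C["w1"]=(70.14071810808638,318.93297,240.1404,np.load("w1.npy"))
o=seg("w1",(320,255))
print(cv2.boxPoints(cv2.minAreaRect(o)).round(1).tolist(),len(o))
for z in (.01,.02,.03): print(z,cv2.minAreaRect((plane("w1",o,z)[:,:2]*1000).astype(np.float32)), (plane("w1",np.median(o,0),z)).round(4).tolist())
# triangulate top-face centre: top + side + w1
for n,uv in (("top",(284.2,302.4)),("side",(343.3,343.5))):
  for z in (.01,.02,.03): print(n,z,plane(n,uv,z)[0,:2].round(4))
E
```

```text
[[303.0, 201.0], [338.0, 201.0], [338.0, 305.0], [303.0, 305.0]] 3595
0.01 ((476.9239807128906, 192.67384338378906), (38.132774353027344, 121.9992446899414), 87.28108978271484) [[0.4732, 0.1928, 0.01]]
0.02 ((473.76104736328125, 192.78955078125), (37.086788177490234, 118.65279388427734), 87.28111267089844) [[0.4702, 0.1929, 0.02]]
0.03 ((470.5981750488281, 192.90525817871094), (36.04085159301758, 115.30644226074219), 87.28109741210938) [[0.4671, 0.193, 0.03]]
top 0.01 [0.4719 0.1923]
top 0.02 [0.4689 0.1925]
top 0.03 [0.4658 0.1928]
side 0.01 [0.4755 0.1897]
side 0.02 [0.4758 0.1964]
side 0.03 [0.4761 0.203 ]
```

play_rows --moves '[[[-0.3,0.2,3,0,8.5],[0,0,4,0,8.5],[0,0,3,0,8.5],[0,0,0,0,8.5],[0,0,0,0,8.5]]]'

```text
clock: 2.9
tcp_pos: [0.4292, 0.1957, 0.1318]
ee_rot: [0.028, 1.0, -0.0, -0.0]
contact_force: [-0.3, -0.3, 1.3]
width: 0.0844
finger_force: 0.0
```

```bash
python3 look.py w2
python3 - <<'E'
from seg import *
for t in ("w1","w2"): C[t]=(70.14071810808638,318.93297,240.1404,np.load(t+".npy"))
uv=proj("w2",[[.44,.193,.02]])[0].astype(int); print(uv)
o=seg("w2",uv); print(o.min(0),o.max(0),len(o))
for z in (.01,.02,.03):
  w=plane("w2",o,z)[:,:2]*1000; print(z,cv2.minAreaRect(w.astype(np.float32)))
# rear-end triangulation
r1=seg("w1",(320,255))
for z in (.01,.015,.02,.025,.03): print(z,[plane(t,[[np.median(r[:,0]),r[:,1].min()]],z)[0,:2].round(4).tolist() for t,r in (("w1",r1),("w2",o))])
E
```

```text
[0.4291563  0.19574313 0.13176014] [ 2.77040816e-02  9.99616081e-01 -1.22359937e-04 -3.98231439e-04]
[315 249]
[293. 216.] [341. 356.] 6572
0.01 ((477.99639892578125, 192.46414184570312), (39.51775360107422, 125.57386016845703), 86.96365356445312)
0.02 ((473.70086669921875, 192.7488250732422), (38.026668548583984, 120.83572387695312), 86.96366119384766)
0.03 ((469.40533447265625, 193.03346252441406), (36.53559112548828, 116.09752655029297), 86.9636459350586)
0.01 [[0.4162, 0.1961], [0.4153, 0.1957]]
0.015 [[0.4155, 0.1961], [0.4143, 0.1958]]
0.02 [[0.4147, 0.1961], [0.4134, 0.1959]]
0.025 [[0.414, 0.1961], [0.4124, 0.1959]]
0.03 [[0.4132, 0.1962], [0.4114, 0.196]]
```

play_rows --moves '[[[0,-0.1,4,0,8.5],[0,0,4,0,8.5],[0,0,3,0,8.5],[0,0,1,0,8.5],[0,0,1.1,0,8.5],[0,0,0,0,8.5],[0,0,0,0,3],[0,0,0,0,3],[0,0,0,0,3],[0,0,0,0,3],[0,0,0,0,3],[0,0,0,0,3],[0,0,0,0,3],[0,0,0,0,3]]]' --force 60

```text
clock: 4.35
tcp_pos: [0.4299, 0.1942, 0.0012]
ee_rot: [0.028, 1.0, 0.0, 0.001]
contact_force: [-2.0, -0.4, 17.1]
width: 0.0389
finger_force: 58.8
```

play_rows --moves '[[[0,0,-1,0,3],[0,0,-2,0,3],[0,0,-4,0,3],[0,0,-4,0,3],[0,0,-4,0,3],[0,0,-3,0,3],[0,0,0,0,3],[0,0,0,0,3]]]'

```text
clock: 5.15
tcp_pos: [0.4294, 0.194, 0.181]
ee_rot: [0.028, 1.0, 0.0, 0.001]
contact_force: [-0.2, -0.2, -0.8]
width: 0.0389
finger_force: 61.2
```

```bash
python3 look.py w3
python3 - <<'E'
from seg import *
C["w3"]=(70.14071810808638,318.93297,240.1404,np.load("w3.npy"))
z=.2; uv=proj("w3",[[.445,.193,z]])[0].astype(int); print(uv)
o=seg("w3",uv); print(o.min(0),o.max(0),len(o))
for z in (.19,.2,.21): print(cv2.minAreaRect((plane("w3",o,z)[:,:2]*1000).astype(np.float32)))
E
```

```text
[0.42944526 0.19403405 0.18098278] [2.83899828e-02 9.99596595e-01 2.46663822e-04 7.72119823e-04]
[317 351]
[269. 270.] [374. 394.] 11427
((443.55279541015625, 195.37313842773438), (45.71483612060547, 61.090972900390625), 88.75543212890625)
((437.6287841796875, 195.59072875976562), (42.30588150024414, 56.535404205322266), 88.75540924072266)
((431.7048034667969, 195.8083038330078), (38.896915435791016, 51.97983932495117), 88.75537872314453)
```

View pics/w3.png

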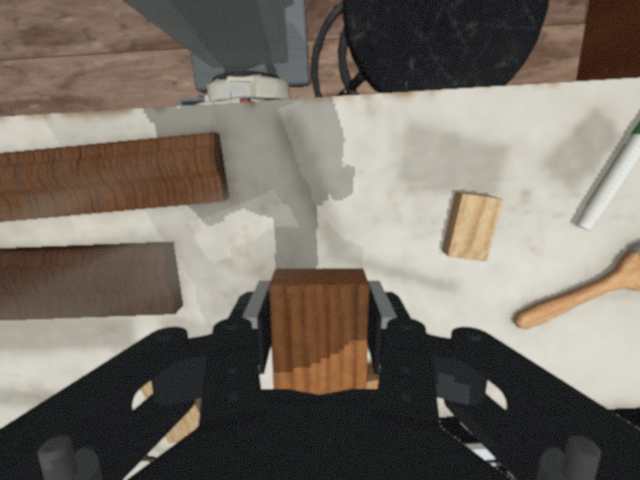

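The offcut is held squarely at its rear end (270-375, 270), level-looking; the short offcut remains undisturbed. Carry it to in front of the port.

play_rows --moves '[[[0,0,0,0.092,3],[0,0,0,0.092,3],[-0.5,-2,0,0,3],[-1,-3.8,0,0,3],[-1,-3.8,0,0,3],[-1,-3.8,0,0,3],[-1,-3.8,0,0,3],[-1,-3.8,0,0,3],[-1,-3.8,0,0,3],[-1,-3.8,0,0,3],[-1,-3.8,0,0,3],[-1,-3.8,0,0,3],[-0.9,-3.2,0,0,3],[-0.5,-2,1,0,3],[0,0,2,0,3],[0,0,0,0,3],[0,0,0,0,3],[0,0,0,0,3]]]'

```text
clock: 7.0
tcp_pos: [0.4366, -0.2336, 0.1506]
ee_rot: [0.12, 0.993, 0.0, -0.0]
contact_force: [-0.1, 0.5, -1.6]
width: 0.0387
finger_force: 61.3
```

```bash
python3 look.py w4 flap offcut_box long_offcut
python3 - <<'E'
from rig import snapshot,models
import cv2,numpy as np
o=[]
for n in ("top","side"):
    p=snapshot(n); im=p["pixels"][:,:,::-1]; cv2.imwrite(f"pics/{n}4.png",im)
    for t in ("long_offcut","flap"): print(n,t,[(np.round(d["point"],3).tolist(),round(d["score"],2)) for d in models.boxes_of(p,t)][:3])
    a=im[80:230,380:480] if n=="top" else im[90:240,250:350]
    o.append(cv2.resize(a,None,fx=4,fy=4,interpolation=cv2.INTER_CUBIC))
cv2.imwrite("pics/crop4.png",np.hstack(o))
E
```

```text
[ 0.43658929 -0.23358206  0.15055717] [ 1.19790473e-01  9.92799186e-01  7.23512007e-05 -1.16538947e-04]
flap []
offcut_box [([0.564, -0.311, 0.021], 0.72)]
long_offcut [([0.44, -0.232, 0.168], 0.74)]
top long_offcut []
top flap []
side long_offcut [([0.492, -0.236, 0.17], 0.97)]
side flap [([0.578, -0.271, 0.157], 0.49)]
```

View pics/crop4.png

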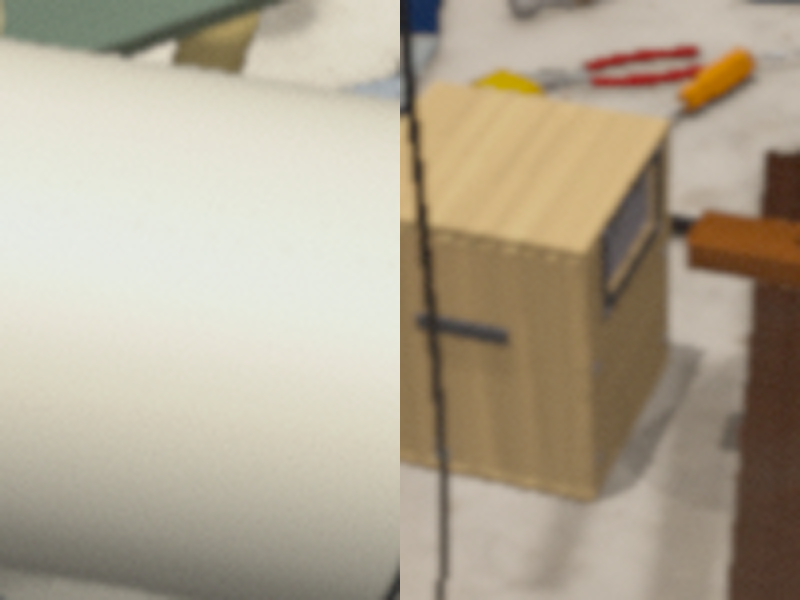

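The side crop shows the offcut's front end at crop (690-705, 212-268), about level, aimed at the port (605-655, 160-305). I'll compare this with the predicted projection.

Run:
```python
from h import *
g=np.array([.4366,-.2336]); u=np.array([.971,-.2385]); v=np.array([.2385,.971]); 
cr=lambda P:((proj("side",P)-np.array([250,90])+.5)*4-.5+np.array([400,0])).round(0).tolist()
for L in (.105,.01):
  for b in (.02,-.02):
    for z in (.1494,.1694): print(L,b,z,cr([[*(g+u*L+v*b),z]]))
o=np.array([.655,-.288])
print("port",[cr([[*(o-u*.08+v*b),z]]) for b in (.045,-.045) for z in (.135,.181)])
```

```text
0.105 0.02 0.1494 [[688.0, 267.0]]
0.105 0.02 0.1694 [[689.0, 238.0]]
0.105 -0.02 0.1494 [[707.0, 233.0]]
0.105 -0.02 0.1694 [[708.0, 204.0]]
0.01 0.02 0.1494 [[842.0, 295.0]]
0.01 0.02 0.1694 [[845.0, 266.0]]
0.01 -0.02 0.1494 [[858.0, 260.0]]
0.01 -0.02 0.1694 [[860.0, 231.0]]
port [[[612.0, 297.0]], [[611.0, 231.0]], [[658.0, 221.0]], [[658.0, 156.0]]]
```

play_rows --moves '[[[-1,0,0.3,0,3],[-1.5,0,0,0,3],[-1.5,0,0,0,3],[-1,0,0,0,3],[-1,0,0,0,3],[-1,0,0,0,3],[-1,0,0,0,3],[0,0,0,0,3]]]'

```text
clock: 8.3
tcp_pos: [0.5155, -0.2535, 0.1473]
ee_rot: [0.12, 0.993, -0.0, 0.0]
contact_force: [0.8, -0.3, -0.9]
width: 0.0388
finger_force: 61.2
```

play_rows --moves '[[[-1,0,0,0,3],[-1,0,0,0,3],[-1,0,0,0,3],[-1,0,0,0,3],[-0.7,0,0,0,3],[0,0,0.4,0,3],[0,0,0,0,3],[0,0,0,0,3]]]'

```text
clock: 9.1
tcp_pos: [0.5594, -0.2641, 0.143]
ee_rot: [0.12, 0.993, 0.0, -0.0]
contact_force: [-0.4, 0.2, -0.7]
width: 0.0387
finger_force: 61.2
```

```bash
python3 look.py w5 long_offcut
python3 - <<'E'
from rig import snapshot
import cv2
im=snapshot("side")["pixels"][90:240,230:380,::-1]
cv2.imwrite("pics/s5.png",cv2.resize(im,None,fx=4,fy=4,interpolation=cv2.INTER_CUBIC))
E
```

```text
[ 0.55937859 -0.26411737  0.14300023] [ 1.20151251e-01  9.92755504e-01  1.72255943e-04 -3.94770589e-04]
long_offcut [([0.562, -0.264, 0.157], 0.82)]
```

View pics/s5.png

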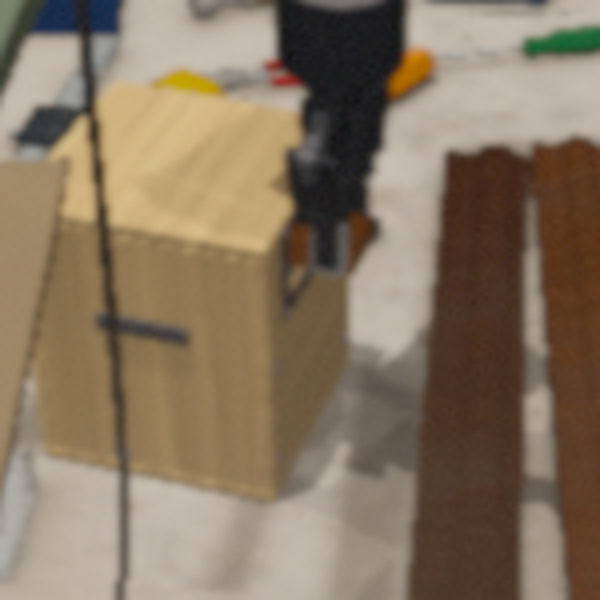

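The offcut is well in the port, fingers (310-350, 220-270) still outside the front wall. Release.

play_rows --moves '[[[0,0,0,0,6],[0,0,0,0,8.5],[0,0,0,0,8.5],[0,0,0,0,8.5],[0,0,0,0,8.5],[0,0,0,0,8.5],[0,0,0,0,8.5],[0,0,0,0,8.5],[0,0,0,0,8.5],[0,0,0,0,8.5]]]'

```text
clock: 10.25
tcp_pos: [0.5599, -0.2643, 0.1433]
ee_rot: [0.12, 0.993, -0.0, -0.0]
contact_force: [0.6, -0.6, -0.4]
width: 0.0853
finger_force: 0.0
```

```bash
python3 look.py w6 long_offcut
python3 - <<'E'
from rig import snapshot
import cv2
im=snapshot("side")["pixels"][90:240,230:380,::-1]
cv2.imwrite("pics/s6.png",cv2.resize(im,None,fx=4,fy=4,interpolation=cv2.INTER_CUBIC))
E
```

```text
[ 0.55987845 -0.26430307  0.14328487] [ 1.20091273e-01  9.92762855e-01 -5.51165296e-06 -4.71154749e-06]
long_offcut []
```

View pics/s6.png

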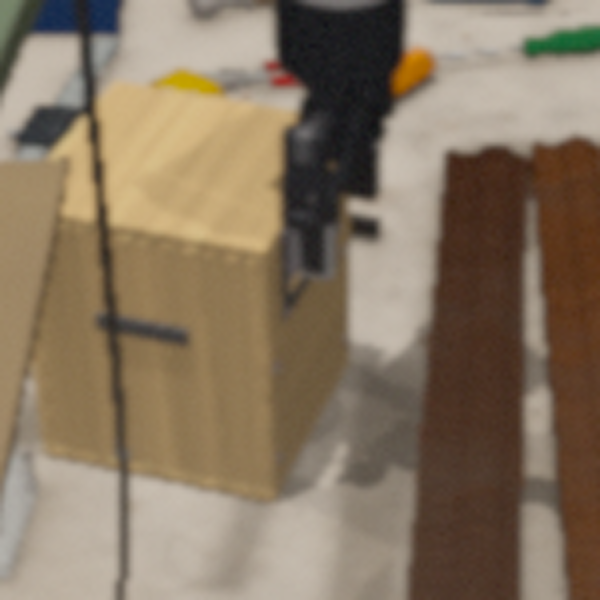

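The offcut has gone from between the fingers (no brown at (340,235) now) into the box. I'll back off and check the flap.

play_rows --moves '[[[1,0,0,0,8.5],[2,0,0,0,8.5],[3,0,0,0,8.5],[3,0,-1,0,8.5],[2,1,-2,0,8.5],[0,4,-2,0,8.5],[0,4,0,0,8.5],[0,4,0,0,8.5],[0,4,0,0,8.5],[0,2,0,0,8.5],[0,0,0,0,8.5],[0,0,0,0,8.5]]]'

```text
clock: 11.6
tcp_pos: [0.4978, -0.0534, 0.1933]
ee_rot: [0.12, 0.993, -0.0, -0.0]
contact_force: [-0.6, 0.2, 0.1]
width: 0.0848
finger_force: 0.0
```

Run:
```python
from rig import snapshot,models
import cv2,numpy as np
o=[]
for n in ("top","side"):
    p=snapshot(n); im=p["pixels"][:,:,::-1]
    for t in ("long_offcut","short_offcut","flap"): print(n,t,[(np.round(d["point"],3).tolist(),round(d["score"],2)) for d in models.boxes_of(p,t)][:2])
    a=im[110:220,375:475] if n=="top" else im[105:215,230:330]
    o.append(cv2.resize(a,None,fx=4,fy=4,interpolation=cv2.INTER_CUBIC))
cv2.imwrite("pics/crop7.png",np.hstack(o))
```

```text
top long_offcut []
top short_offcut [([0.441, 0.336, 0.017], 0.96)]
top flap []
side long_offcut []
side short_offcut [([0.44, 0.339, 0.016], 0.88)]
side flap []
```

View pics/crop7.png

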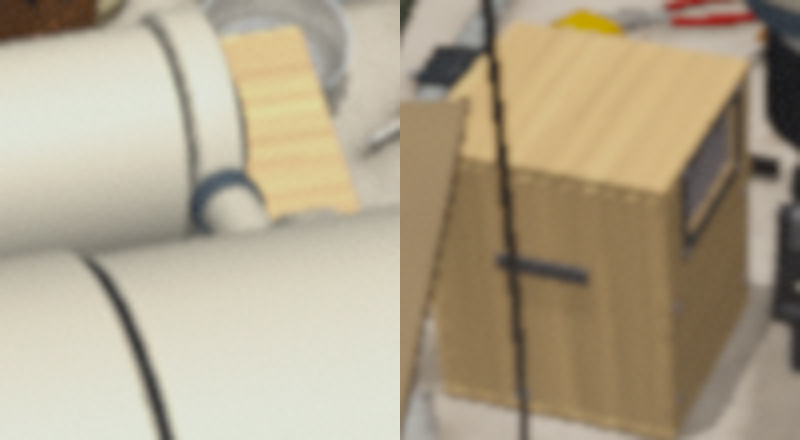

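The port at crop (710,165) looks the same as at the start (grey flap shut). The long offcut is out of sight, the short one is unmoved, and the arm is clear.

```bash
python3 -c "
from rig import ticket; print(ticket.sign_off())"
```

```text
the job is handed in; nothing more can be done
None
```

The long offcut went through the flap into the box, the flap looks shut behind it, the short offcut hasn't moved, and the job is handed in; sign-off returned no verdict.

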